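Lock the tube-rack carriage with its pin

ROBOT

A 6-joint arm with a two-finger parallel gripper is mounted at the origin on a cart in front of the work surface, level with it; the furniture and walls round the work are solid. World frame = base frame: x ahead of the robot, y to its left, z up, the work surface at z = 0. Lengths are in m, angles in rad, forces in N, time in s.
With the tool pointing down it reaches from about 0.35 to 0.975 m from the base axis. Payload 4.9 kg.
Tool frame: the origin (TCP) lies at the very end of the fingers, on their centre line; the grasp point (between the pads) lies 19 mm behind it; z points along the fingers, y is the line along which they close (so a half turn about z gives the same grasp; the last joint's range is limited). The gripper opens to 85 mm and grips with 20 to 120 N. Pads are 22 mm wide; open, the fingers measure 114 mm over their backs; the gripper's body (76 mm by 85 mm) begins 54 mm behind the grasp point. The pads swing forward as they close: fully open they stand 13 mm farther back than shut.
Start: joints at [-1.429, 0.053, 1.613, -0, 1.476, -0.119], TCP at [0.161, -0.604, 0.231] pointing down, gripper open.
Joint ranges: [-3.01, 3.01], [-1.01, 2.22], [0.06, 2.58], [-1.02, 4.17], [0.09, 2.62], [-3.14, 3.14]. Speed limits (rad/s): [2.57, 2.57, 3.14, 3.14, 3.14, 3.14].

INTERFACE

Orientations are given as a rotation vector (axis times angle).
In Python, from station import ctrl gives the robot as it stands.
- The arm moves only by the shell command python3 -m crank 'ROWS' [OPENING] [FORCE]. ROWS is text: rows parted by semicolons, each of 4 numbers parted by spaces: the shift along the world's x, y, z in units of 0.5 m (1.0 is 0.5 m), then the turn about the world's z in units of 90 degrees (1.0 is 90 degrees). In form: x y z turn; .... A call has exactly 5 rows; each row shifts and turns the commanded pose from where the row before left it; what a row does not reach is not made up. A row lasts 1/12 s, in which the tool goes at most 41.7 mm and 7.16 degrees, less where a joint would pass 70% of its speed; a pose out of reach is approached as far as the arm can. A call with a number of a shift or a turn outside -1 to 1 is refused whole. A call with a gripper value outside its range is refused whole. OPENING is the opening in per cent of the stroke, from 0 (shut) to 100 (fully open), set as the call begins (- or left out, the last holds). The fingers move at their own pace and stop on an object; FORCE is the grip in N (left out, the last holds). Time passes only in rows, so rows that do not move let the fingers close, or fill a call up. It gives the time, the measured TCP pose, the force, the opening and the grip force at its end, in the units of the state.
- ctrl.get_obs(): the state, without advancing time (a new reading comes with each control period).
- ctrl.get_image(name): name is "side" or "top"; returns (picture, depth): 400x640x3 uint8, red, green, blue; 400x640 float32, m along the optical axis (not along the pixel's ray), 0 where there is no reading.
- ctrl.get_calibration(name): a dict with "fx", "fy", "cx", "cy" (pixels), "extrinsics" (4x4, takes a point from world to camera coordinates). Camera axes: x right, y down, z forward; pixel columns grow to the right and rows downward; lengths in m; the calibration is good to about 2 mm. A picture is of the moment at which its call begins. get_calibration takes no time and is no camera call.
- ctrl.finish_job(): hands the job in; it is judged then, once.
The state is a dict: "t": time; "q": joint angles; "dq": joint speeds; "effort": joint torques, N m; "tool_pos": TCP position; "tool_rot": TCP orientation; "contact_force": force on the tool from outside, world axes, zero at the start; "wrist_torque": the same for the moment, N m; "opening": finger opening in m; "grip_force": force on a finger pad.
Only numpy, scipy, OpenCV 4.12 (cv2) and the standard library are available. Lean on these libraries where they do the work, as an engineer would, in place of code of your own. Each camera call takes 0.05 s, during which the arm holds its last target. There are 200 camera calls.

TASK

Lock the tube-rack carriage for transport: slide the carriage along its rails until the hole in its upright lug lines up with the hole in the fixed flange, then push the loose locking pin along its groove, through both holes, until its head is fully home against the guide block. Leave the specimen cup, the petri dish and the culture bottle where they stand.

Things in the scene. Friction and masses are not known exactly. Their poses are not given: they have to be found in the camera images.
- lock_base: Fixed bare-metal base, T-shaped from above, 245 mm along x, 270 mm along y, plate top 12 mm above the bench. Origin on the bench under the pin's line. Its x runs along the pin's line from the pin's head to the lug (roughly away from the robot), y along the rails (roughly left), z up. On the pin's line, outwards from the robot: cradle, guide block, flange, carriage lug.
- cradle (a point): Middle of the cradle floor, on which the pin's head rests and slides: 80 mm along x (base x -175 to -95 mm), 32 mm above the bench, side lips to 38 mm. Axes as the base's.
- guide (a point): Middle of the guide block's face that looks to -x, on the pin's line (base x -95 mm, 45 mm above the bench). The pin's head ends against this face. The block is 45 mm long, 48 mm wide and 48 mm high; its V groove, open at the top, keeps the pin level and in line. Axes as the base's.
- flange_hole (a point): Centre of the 20 mm round hole in the fixed upright flange (steel plate 8 mm thick, 46 mm wide, top 67 mm above the bench); on the pin's line at base x -40 mm, 45 mm above the bench. Axes as the base's.
- carriage (a joint): How far the carriage stands from lined up, in m: 0 = lug hole exactly behind flange hole, positive = too far to the base's +y (left). Travel -0.03 to 0.06, starts 0.028 to 0.055; NO stop or click at 0. Friction about 1.5 N plus 8 N per m/s; it stays where it is left. Holes up to about 5 mm out of line are drawn together by the pin's round nose.
- lug_hole (a point): Centre of the 20 mm round hole in the carriage's upright lug (steel plate 8 mm thick, 44 mm wide, top 67 mm above the bench); base x -24 mm, 45 mm above the bench; moves with the carriage. The carriage is a flat tray, 172 mm along y, 96 mm along x, with a tube rack fixed on it (tube tops 129 mm above the bench, base x +12 to +64 mm). Axes as the base's.
- left_handle (a point): Middle of the top bar's axis of the upright steel hoop at the carriage's left (+y) end: base x 15 mm, 106 mm above the bench; bar 10 mm thick, hoop 66 mm wide along x, legs down to the deck at 34 mm. Stands 80.5 mm to +y of the lug hole. Push it from outside to -y, or pinch it from above across y. Free space outside it. A like hoop stands at the right end.
- lock_pin: Loose steel pin, about 120 g, lying in cradle and V groove along the base's x. Shaft 12 mm thick, round nose; flat round head 26 mm across, 10 mm thick (x -10 to 0 mm). Origin on the axis at the head's inner face, 45 mm above the bench; x points to the nose. Starts with the nose 6 to 20 mm short of the flange; home, its origin is at base x -95 mm. Under 2 N slides it if nothing blocks it.
- pin_tip (a point): End of the pin's round nose, on its axis, 95 mm from the pin's origin; with the pin home it is 20 mm past the lug's far side.
- cup: Specimen cup with screw lid, 65 mm across, 67 mm high, standing to the right of the work; origin under its centre. Bystander.
- dish: Petri dish, 84 mm across, 15 mm high, lying near left; origin under its centre. Bystander.
- bottle: Culture bottle, 34 mm across, 117 mm high, standing to the left of the carriage; origin under its centre. Bystander.

How it is judged:
By the outcome, as a careful person would: the job done as asked, in the order asked, and still so for the second after the job is handed in, with the robot touching nothing.
It also fails if it takes over 45 s, if anything falls off the work surface, if the arm or the gripper's body presses on something with over 40 N, if the wrist force passes 120 N, or if a joint passes its speed limit or range.

## Working session

There is one attempt and no reset: what is moved stays moved. The work goes in short steps, Python scripts to look and compute and a shell command to move; the robot and the scene stay as the last step left them, time stands still between calls to the robot, and variables do not carry over. Pictures are saved under pics/ and viewed, at most 10 in all, crops included, and the job is handed in when it is done.

```bash
mkdir -p pics
cat > h.py <<'E'
import numpy as np,cv2
from station import ctrl
def grab(n,f):
    im,d=ctrl.get_image(n); cv2.imwrite(f'pics/{f}.png',im[:,:,::-1]); np.save(f'pics/{f}.npy',d); return im,d
def world(n,u,v,d=None,z=None):
    c=ctrl.get_calibration(n);E=np.array(c['extrinsics']);R,t=E[:3,:3],E[:3,3]
    r=np.array([(u-c['cx'])/c['fx'],(v-c['cy'])/c['fy'],1.]);o=-R.T@t;r=R.T@r
    return o+r*(d if d is not None else (z-o[2])/r[2])
E
python3 - <<'E'
from h import *
a,_=grab('top','top0');b,_=grab('side','side0')
o=ctrl.get_obs();print(o['t'],o['tool_pos'],o['tool_rot'])
for n in('top','side'):print(world(n,320,200,0),world(n,320,200,1))
E
```

```text
0.1 [ 0.16107711 -0.60329732  0.23015639] [-3.11308073e+00 -4.08235308e-01  6.64012220e-06]
[0.25532604 0.02346039 1.36844822] [0.46059763 0.04663799 0.39000927]
[0.46904051 1.05666277 0.79683187] [0.52266502 0.22518434 0.24372702]
```

View pics/top0.png

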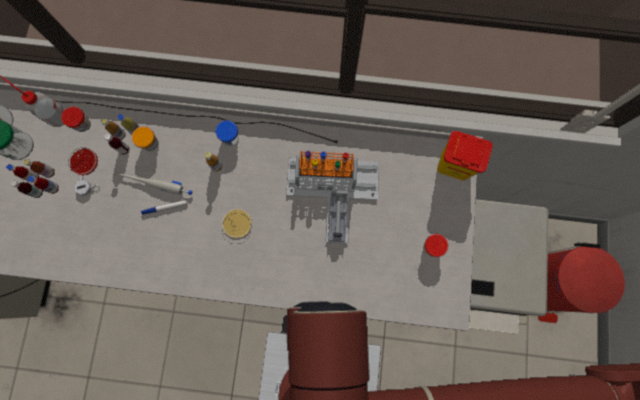

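View pics/side0.png

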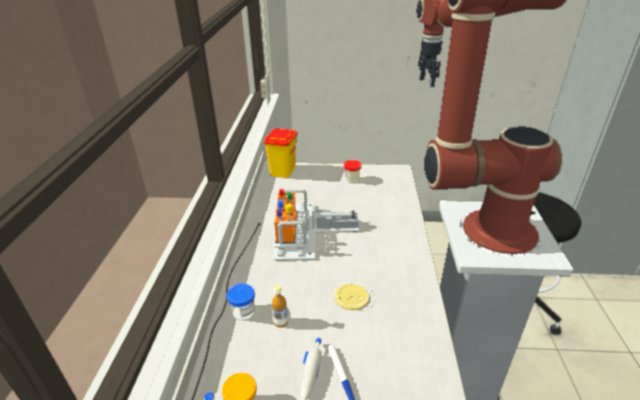

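The top view shows the fixture at cols 285–380, rows 150–245. The cup is at (436,245), the dish at (237,224) and the bottle at (212,160). I'll enlarge both views.

Run:
```python
from h import *
a=cv2.imread('pics/top0.png')[145:250,275:390]
cv2.imwrite('pics/top0c.png',cv2.resize(a,None,fx=5.5,fy=5.5,interpolation=cv2.INTER_CUBIC))
a=cv2.imread('pics/side0.png')[180:270,262:372]
cv2.imwrite('pics/side0c.png',cv2.resize(a,None,fx=6,fy=6,interpolation=cv2.INTER_CUBIC))
c=ctrl.get_calibration('top');print(c['fx'])
```

```text
471.26319074456336
```

View pics/top0c.png

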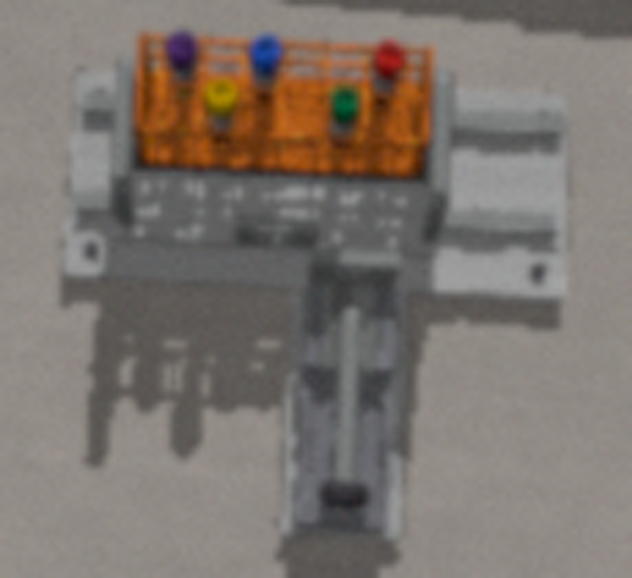

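View pics/side0c.png

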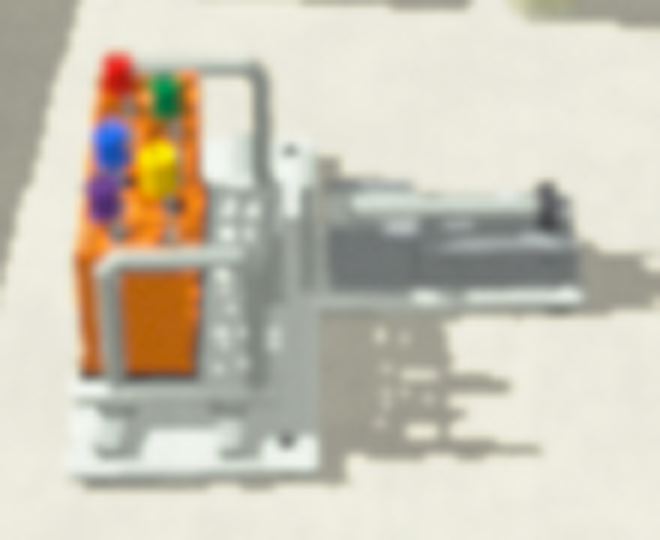

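The top crop shows:
- Pin head at (345,494), tip at (351,310).
- Flange top centred near (356,260), lug top near (278,235).
- Left hoop bar from (124,60) to (122,215), right hoop bar from (446,75) to (438,235).
- Base plate near edge from (63,278) to (565,297).

```bash
cat > m.py <<'E'
from h import *
def T(x,y,z): return world('top',(x+.5)/5.5-.5+275,(y+.5)/5.5-.5+145,z=z)
P=lambda n,p:print(n,np.round(p,4))
h=T(345,494,.050);t=T(351,310,.048)
P('head',h);P('tip',t);P('len',np.linalg.norm(h-t))
a,b,c=T(63,278,.012),T(565,297,.012),T(563,95,.012)
P('baseNL',a);P('NR',b);P('FR',c);print(np.linalg.norm(a-b),np.linalg.norm(b-c))
yd=(a-b)[:2]/np.linalg.norm((a-b)[:2]);xd=np.array([yd[1],-yd[0]]);P('yd',yd);P('xd',xd);P('pin dir',(t-h)/np.linalg.norm(t-h))
ref=(h[:2]+t[:2])/2
for n,p in dict(flange=T(356,260,.067),lug=T(278,235,.067),LH0=T(124,60,.111),LH1=T(122,215,.111),RH0=T(446,75,.111),RH1=T(438,235,.111),cradleNL=T(288,530,.038),cradleNR=T(398,535,.038),NL=a,head=h,tip=t).items():
    P(n,p); print('   rel x,y',np.round(((p[:2]-ref)@xd,(p[:2]-ref)@yd),4))
d=np.load('pics/top0.npy')
for n,u,v in(('cup',436,245),('dish',237,224),('bottle',212,160)):P(n,world('top',u,v,d=d[v,u]))
E
python3 m.py
```

```text
head [ 0.4394 -0.0054  0.05  ]
tip [0.5358 0.0021 0.048 ]
len 0.0968
baseNL [0.5426 0.1567 0.012 ]
NR [ 0.5641 -0.1115  0.012 ]
FR [ 0.676 -0.1    0.012]
0.2690840680002131 0.11251363679040739
yd [-0.0799  0.9968]
xd [0.9968 0.0799]
pin dir [ 0.9968  0.0776 -0.0207]
flange [0.5582 0.0027 0.067 ]
   rel x,y [ 0.0708 -0.0013]
lug [0.5666 0.0442 0.067 ]
   rel x,y [0.0824 0.0394]
LH0 [0.6373 0.1314 0.111 ]
   rel x,y [0.1598 0.1207]
LH1 [0.5571 0.122  0.111 ]
   rel x,y [0.0791 0.1177]
RH0 [ 0.6488 -0.0312  0.111 ]
   rel x,y [ 0.1583 -0.0424]
RH1 [ 0.5656 -0.0358  0.111 ]
   rel x,y [ 0.075  -0.0402]
cradleNL [0.419  0.0214 0.038 ]
   rel x,y [-0.0665  0.0285]
cradleNR [ 0.4232 -0.0351  0.038 ]
   rel x,y [-0.0669 -0.0282]
NL [0.5426 0.1567 0.012 ]
   rel x,y [0.0675 0.1535]
head [ 0.4394 -0.0054  0.05  ]
   rel x,y [-0.0484  0.0001]
tip [0.5358 0.0021 0.048 ]
   rel x,y [ 0.0484 -0.0001]
cup [ 0.4396 -0.2791  0.0695]
dish [0.4406 0.287  0.0109]
bottle [0.6022 0.3701 0.0893]
```

Yaw is about 4.5° and the carriage is about 39 mm off. Next I move the shut gripper to a point outside the left handle.

```bash
python3 -m crank '.034 .062 0 -.058;.034 .062 0 -.058;.034 .062 0 0;.034 .062 0 0;.034 .062 0 0' 0 30
python3 -m crank '.034 .062 0 0;.034 .062 0 0;.034 .062 0 0;.034 .062 0 0;.034 .062 0 0'
python3 -m crank '.034 .062 0 0;.034 .062 0 0;.034 .062 0 0;.034 .062 0 0;.034 .062 0 0'
python3 -m crank '.034 .062 0 0;.034 .062 0 0;.034 .062 0 0;.034 .062 0 0;.034 .062 0 0'
python3 -m crank '.034 .062 0 0;.034 .062 0 0;.034 .062 0 0;.034 .062 0 0;.034 .062 0 0'
```

```text
t: 0.52
tool_pos: [0.2465, -0.4471, 0.2306]
tool_rot: [-3.138, -0.122, 0.0]
contact_force: [-0.0, 0.8, 0.2]
opening: 0.0257
grip_force: 0.0
t: 0.93
tool_pos: [0.3314, -0.2921, 0.2308]
tool_rot: [-3.139, -0.123, 0.0]
contact_force: [-0.3, -0.6, -0.2]
opening: -0.0001
grip_force: 0.0
t: 1.35
tool_pos: [0.4164, -0.137, 0.231]
tool_rot: [-3.139, -0.123, 0.0]
contact_force: [0.4, -0.2, 0.0]
opening: -0.0001
grip_force: 0.0
t: 1.77
tool_pos: [0.5014, 0.018, 0.2309]
tool_rot: [3.139, 0.124, -0.001]
contact_force: [0.7, -0.6, 0.5]
opening: -0.0001
grip_force: 0.0
t: 2.18
tool_pos: [0.5864, 0.1729, 0.2306]
tool_rot: [3.139, 0.124, -0.002]
contact_force: [-0.1, -1.0, -0.2]
opening: -0.0
grip_force: 0.0
```

```bash
python3 -m crank '0 0 -.056 0;0 0 -.056 0;0 0 -.056 0;0 0 -.056 0;0 0 -.056 0'
python3 -m crank '.001 -.01 0 0;.001 -.01 0 0;.001 -.01 0 0;.001 -.01 0 0;0 0 0 0'
python3 - <<'E'
from h import *
im,_=grab('top','top1');a=im[145:250,275:390,::-1]
cv2.imwrite('pics/top1c.png',cv2.resize(a,None,fx=5.5,fy=5.5,interpolation=cv2.INTER_CUBIC))
E
```

```text
t: 2.6
tool_pos: [0.5856, 0.1712, 0.0894]
tool_rot: [3.139, 0.124, -0.001]
contact_force: [1.2, -0.2, -0.9]
opening: -0.0002
grip_force: 0.0
t: 3.02
tool_pos: [0.59, 0.1502, 0.0941]
tool_rot: [-3.139, -0.121, -0.007]
contact_force: [0.1, -0.6, 0.2]
opening: 0.0002
grip_force: 0.0
```

View pics/top1c.png

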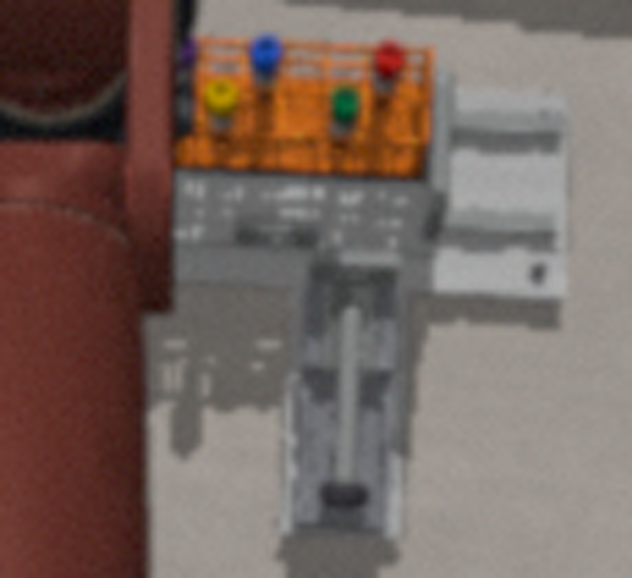

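The carriage hasn't moved (right hoop still at (446,75)–(438,235)), and the lug and flange stay visible. I'll start the push.

```bash
python3 -m crank '.001 -.01 0 0;.001 -.01 0 0;.001 -.01 0 0;0 0 0 0;0 0 0 0'
python3 -m crank '.001 -.01 -.004 0;.001 -.01 0 0;.001 -.01 0 0;0 0 0 0;0 0 0 0'
python3 - <<'E'
from h import *
im,_=grab('top','top2');a=im[145:250,275:390,::-1]
cv2.imwrite('pics/top2c.png',cv2.resize(a,None,fx=5.5,fy=5.5,interpolation=cv2.INTER_CUBIC))
a=cv2.imread('pics/top1.png');b=cv2.imread('pics/top2.png')
t=a[156:166,322:356]  # blank placeholder region: rack caps red/green
r=cv2.matchTemplate(cv2.resize(b[148:172,315:375],None,fx=8,fy=8,interpolation=3),cv2.resize(a[152:168,330:350],None,fx=8,fy=8,interpolation=3),5)
m=cv2.minMaxLoc(r);dx=m[3][0]/8+315-330;dy=m[3][1]/8+148-152;print(m[1],dx,dy)
z=.125;print(world('top',330+dx,152+dy,z=z)-world('top',330,152,z=z))
E
```

```text
t: 3.48
tool_pos: [0.5895, 0.1356, 0.0912]
tool_rot: [3.139, 0.123, -0.001]
contact_force: [-0.2, -0.5, 0.1]
opening: -0.0003
grip_force: 0.0
t: 3.9
tool_pos: [0.591, 0.1204, 0.089]
tool_rot: [3.139, 0.122, -0.001]
contact_force: [0.1, -1.0, 1.2]
opening: 0.0002
grip_force: 0.0
0.9492899775505066 10.0 0.0
[ 0.00327831 -0.02737952  0.        ]
```

View pics/top2c.png

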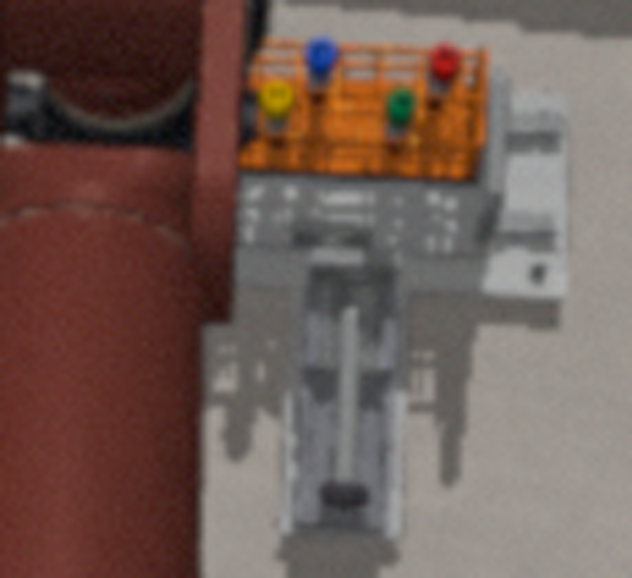

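The cap shift gives 27.5 mm of travel and the lug centre at x≈333 agrees, leaving about 11.5 mm.

```bash
python3 -m crank '.0006 -.0075 0 0;.0006 -.0075 0 0;.0006 -.0075 0 0;0 0 0 0;0 0 0 0'
python3 - <<'E'
from h import *
im,_=grab('top','top3');a=im[145:250,275:390,::-1]
cv2.imwrite('pics/top3c.png',cv2.resize(a,None,fx=5.5,fy=5.5,interpolation=cv2.INTER_CUBIC))
a=cv2.imread('pics/top1.png');b=cv2.imread('pics/top3.png')
r=cv2.matchTemplate(cv2.resize(b[148:172,315:375],None,fx=8,fy=8,interpolation=3),cv2.resize(a[152:168,330:350],None,fx=8,fy=8,interpolation=3),5)
m=cv2.minMaxLoc(r);dx=m[3][0]/8+315-330;dy=m[3][1]/8+148-152;print(m[1],dx,dy)
z=.125;print(world('top',330+dx,152+dy,z=z)-world('top',330,152,z=z))
E
```

```text
t: 4.37
tool_pos: [0.5922, 0.1094, 0.0894]
tool_rot: [3.139, 0.123, 0.0]
contact_force: [-0.3, 0.8, -0.3]
opening: 0.0004
grip_force: 0.0
0.9362433552742004 14.0 1.0
[ 0.00172674 -0.03864255  0.        ]
```

View pics/top3c.png

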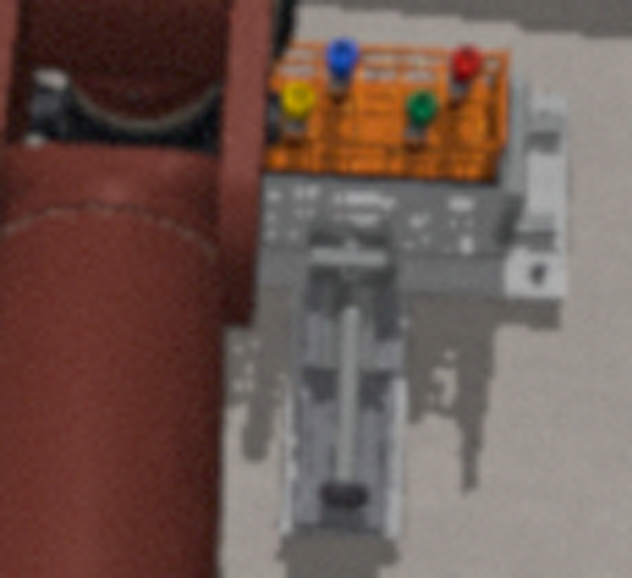

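The carriage has moved about 38.7 mm, and the lug (311–395) is centred behind the flange. I'll retreat and go behind the pin head.

```bash
python3 -m crank '-.0025 .03 0 0;-.0025 .03 0 0;0 0 .073 0;0 0 .073 0;0 0 .073 0'
python3 -m crank '-.038 -.03 0 0;-.038 -.03 0 0;-.038 -.03 0 0;-.038 -.03 0 0;-.038 -.03 0 0'
python3 -m crank '-.038 -.03 0 0;-.038 -.03 0 0;-.038 -.03 0 0;-.038 -.03 0 0;-.038 -.03 0 0'
python3 -m crank '0 0 0 0;0 0 -.06 0;0 0 -.06 0;0 0 -.06 0;0 0 0 0'
```

```text
t: 4.83
tool_pos: [0.5888, 0.1401, 0.1992]
tool_rot: [3.139, 0.124, -0.003]
contact_force: [0.9, -0.4, 0.6]
opening: 0.0001
grip_force: 0.0
t: 5.25
tool_pos: [0.4937, 0.0642, 0.1989]
tool_rot: [3.139, 0.124, 0.001]
contact_force: [-0.5, -0.6, 0.7]
opening: -0.0
grip_force: 0.0
t: 5.67
tool_pos: [0.3986, -0.0107, 0.1989]
tool_rot: [3.139, 0.124, 0.001]
contact_force: [-0.5, -0.5, -0.2]
opening: 0.0002
grip_force: 0.0
t: 6.08
tool_pos: [0.3955, -0.0091, 0.1028]
tool_rot: [-3.136, -0.123, 0.017]
contact_force: [-1.4, 0.2, -0.3]
opening: 0.0002
grip_force: 0.0
```

```bash
python3 -m crank '0 0 -.04 0;0 0 -.04 0;0 0 -.04 0;0 0 -.01 0;0 0 0 0'
python3 - <<'E'
from h import *
im,_=grab('side','side1');a=im[180:270,262:372,::-1]
cv2.imwrite('pics/side1c.png',cv2.resize(a,None,fx=6,fy=6,interpolation=cv2.INTER_CUBIC));o=ctrl.get_obs();print(o['tool_pos'],o['tool_rot'],o['contact_force'])
E
```

```text
t: 6.5
tool_pos: [0.3991, -0.0098, 0.0435]
tool_rot: [-3.139, -0.124, 0.004]
contact_force: [0.0, -1.0, 0.2]
opening: 0.0002
grip_force: 0.0
[ 0.40010727 -0.01009049  0.04469168] [3.13908596e+00 1.23720288e-01 2.58451530e-04] [0.77849473 1.46238747 0.81318149]
```

View pics/side1c.png

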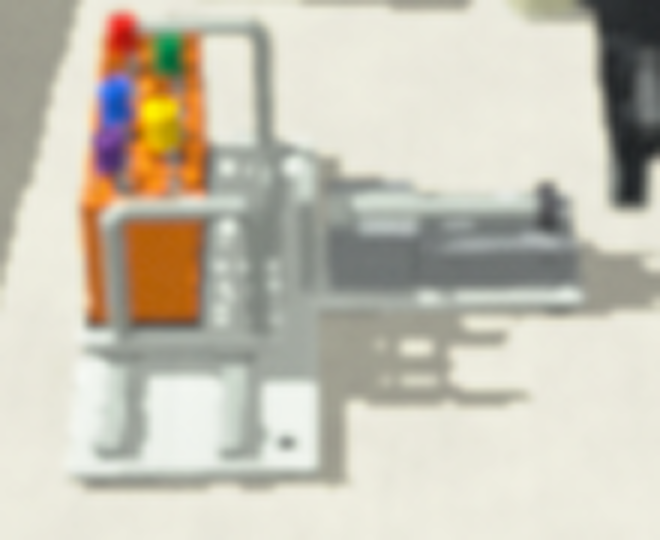

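The gripper tip (628,205) stands level behind the pin head (550,205), so I'll push.

```bash
python3 -m crank '.012 .001 -.001 0;.012 .001 -.001 0;.012 .001 0 0;.012 .001 0 0;.012 .001 0 0'
python3 -m crank '.008 .0006 0 0;.008 .0006 0 0;.008 .0006 0 0;.008 .0006 0 0;.008 .0006 0 0'
python3 -m crank '.008 .0006 0 0;.008 .0006 0 0;.008 .0006 0 0;.008 .0006 0 0;0 0 0 0'
```

```text
t: 6.97
tool_pos: [0.4305, -0.0077, 0.0434]
tool_rot: [3.139, 0.124, 0.0]
contact_force: [-0.2, -0.6, 1.1]
opening: -0.0002
grip_force: 0.7
t: 7.38
tool_pos: [0.4498, -0.0061, 0.0427]
tool_rot: [-3.139, -0.123, 0.001]
contact_force: [-1.2, -0.1, -0.1]
opening: -0.0001
grip_force: 0.6
t: 7.8
tool_pos: [0.4666, -0.0049, 0.0431]
tool_rot: [-3.139, -0.123, -0.002]
contact_force: [0.2, 1.0, 0.1]
opening: 0.0001
grip_force: 0.0
```

```bash
python3 -m crank '.006 .0005 0 0;.006 .0005 0 0;.006 .0005 0 0;.004 .0003 0 0;0 0 0 0'
python3 -m crank '.003 .0002 0 0;.003 .0002 0 0;.003 .0002 0 0;0 0 0 0;0 0 0 0'
python3 - <<'E'
from h import *
im,_=grab('side','side2');a=im[180:270,262:372,::-1]
cv2.imwrite('pics/side2c.png',cv2.resize(a,None,fx=6,fy=6,interpolation=cv2.INTER_CUBIC));o=ctrl.get_obs();print(o['tool_pos'],o['contact_force'])
E
```

```text
t: 8.22
tool_pos: [0.4771, -0.0039, 0.0429]
tool_rot: [-3.139, -0.123, -0.001]
contact_force: [0.3, -0.5, 0.2]
opening: -0.0002
grip_force: 0.0
t: 8.63
tool_pos: [0.4813, -0.0037, 0.0429]
tool_rot: [-3.139, -0.123, -0.001]
contact_force: [0.2, -1.2, 0.4]
opening: -0.0001
grip_force: 0.0
[ 0.48130316 -0.00364466  0.04286384] [-0.10704237  0.1654356   0.01926051]
```

View pics/side2c.png

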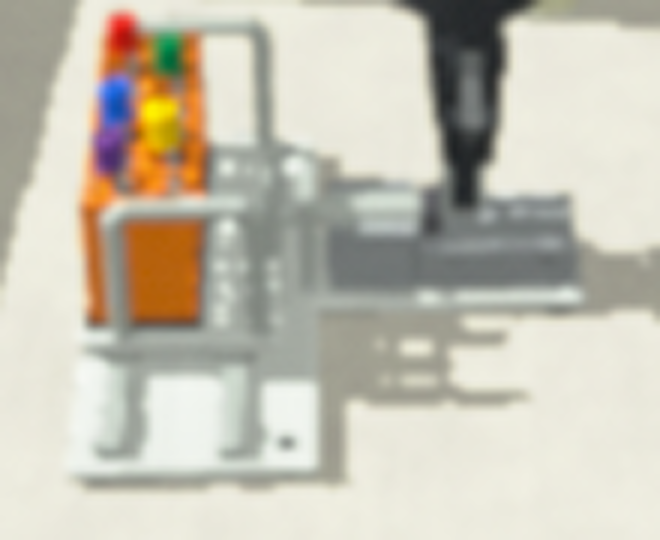

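The head (432,210) is close to the guide face (about 418), with no reaction force yet. I'll keep going until it stops.

```bash
python3 -m crank '.002 .0002 0 0;.002 .0002 0 0;0 0 0 0;0 0 0 0;0 0 0 0'
python3 -m crank '.002 .0002 0 0;.002 .0002 0 0;0 0 0 0;0 0 0 0;0 0 0 0'
```

```text
t: 9.1
tool_pos: [0.4832, -0.0035, 0.0429]
tool_rot: [3.139, 0.123, 0.0]
contact_force: [-0.5, 0.1, 1.1]
opening: 0.0001
grip_force: 0.3
t: 9.52
tool_pos: [0.4836, -0.0035, 0.0427]
tool_rot: [3.139, 0.124, -0.007]
contact_force: [-7.9, -0.8, 4.5]
opening: 0.0003
grip_force: 3.6
```

```bash
python3 -m crank '.002 .0002 0 0;.002 .0002 0 0;0 0 0 0;0 0 0 0;0 0 0 0'
python3 -m crank '-.01 -.0008 0 0;-.02 -.0016 0 0;-.04 -.003 0 0;-.07 -.006 0 0;0 0 0 0'
python3 -m crank '0 0 .06 0;0 0 .06 0;0 0 .07 0;0 -.07 .07 0;0 -.07 .07 0'
python3 -m crank '0 -.08 0 0;0 -.08 0 0;0 -.08 0 0;0 -.08 0 0;0 0 0 0'
python3 - <<'E'
from h import *
im,_=grab('top','top4');a=im[145:250,275:390,::-1];s,_=grab('side','side3')
A=cv2.resize(a,(460,420),interpolation=cv2.INTER_CUBIC);S=cv2.resize(s[195:240,300:340,::-1],(338,380),interpolation=cv2.INTER_CUBIC)
o=np.zeros((420,800,3),np.uint8);o[:,:460]=A;o[:380,462:]=S;cv2.imwrite('pics/f.png',o)
E
```

```text
t: 9.93
tool_pos: [0.4837, -0.0035, 0.0425]
tool_rot: [3.139, 0.124, -0.016]
contact_force: [-15.5, -3.1, 11.4]
opening: -0.0003
grip_force: 7.5
t: 10.35
tool_pos: [0.4108, -0.0079, 0.0399]
tool_rot: [-3.138, -0.123, 0.01]
contact_force: [-1.1, -0.0, -0.3]
opening: -0.0004
grip_force: 0.0
t: 10.77
tool_pos: [0.4176, -0.0675, 0.1989]
tool_rot: [3.138, 0.129, 0.005]
contact_force: [0.7, -0.0, -0.6]
opening: 0.0002
grip_force: 0.0
t: 11.18
tool_pos: [0.4171, -0.2336, 0.1973]
tool_rot: [3.136, 0.113, 0.002]
contact_force: [0.4, 1.0, -0.5]
opening: -0.0005
grip_force: 0.0
```

View pics/f.png

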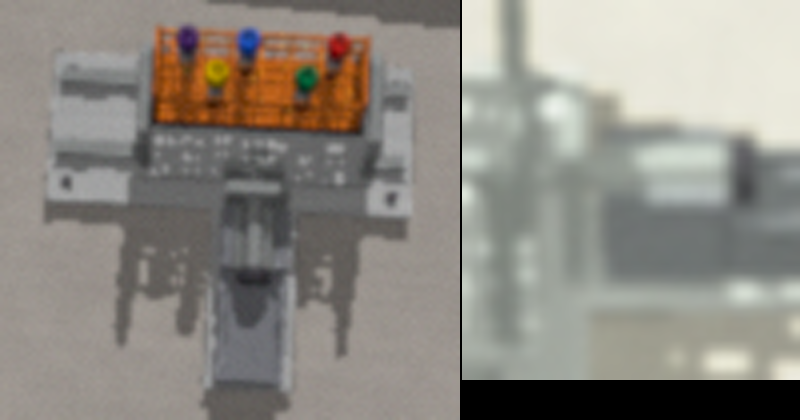

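The head (250,278 in the top half; 740,165 in the side half) sits flush against the guide block, and the arm is clear. I'm handing the job in.

```bash
python3 -c "
from station import ctrl
print(ctrl.finish_job())"
```

```text
the job is handed in; nothing more can be done
None
```

I slid the carriage about 39 mm into line and pushed the pin through until its head stopped firmly against the guide block. I handed the job in at about 11 s with the arm clear and the cup, dish and bottle not touched; no verdict came back.

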